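# Lock the lunch carrier's lid with its sliding bar

### The job

Lock the two-tier steel lunch carrier: with the fingertips, turn its round lid by the slotted upstand on top until the slot lines up with the flat locking bar (either way round will do), then push the bar in by its turned-up end plate, through the slot and the eye in the far strap, until it is fully home. Only push with the fingers: grip and lift nothing, and work gently so that the carrier stays standing where it is. Leave everything else on the slab alone.

Things in the scene. Friction and masses are not known exactly. Their poses are not given: they have to be found in the camera images.
- carrier: Round two-tier steel lunch carrier, loose, about 2 kg, 153 mm high; a 9 N push can slide it. Tins 116 mm wide between two upright straps, 22 mm wide, at y = -64 and +64 mm, each with an eye for the bar. Wire bail folded down at its +x side (to x = 73, below z = 105 mm). Origin: centre of underside, z up. The bar lies over its y axis, on the -y side, and slides towards +y.
- carrier_lid (a joint): Turn of the lid about its upright axis, rad, counter-clockwise from above. At 0, pi and -pi the slot lines up with the locking bar. No stop within reach; it stays where it is left (drag about 0.04 N m).
- lid_slot (a point): On the lid's axis, 137 mm above the carrier's underside; turns with the lid, its y axis along the slot. Lid: 123 mm disc, top at 125 mm height. Slotted upstand on it: two parallel plates 22 mm high (bridged at the middle, top 149 mm), 10 mm slot between, ends flared; in all 69 mm long, 16 mm wide at the middle, 26 mm over its flared ends. Pushed sideways near an end, it turns the lid.
- lock_bar (a joint): Slide of the flat locking bar, m: 0 drawn back, 0.119 fully home, against its stop, tip out through the far strap. Drag about 1.2 N; captive, stays where it is left. Drawn back, its tip clears the turning upstand; pushed in with the slot out of line it strikes the upstand; the rounded tip centres a slot up to about 8 degrees off.
- bar_pad (a point): Centre of the outer face of the bar's upright end plate, 147 mm above the carrier's underside, at y = -219 mm of the carrier when the slide reads 0; axes as the carrier's, push along +y. Plate 26 mm wide, 4 mm thick, 128 to 166 mm high. Bar 5 mm thick, 12 mm high, tip 176 mm from this face. It runs in a sleeve 14 mm wide, 22 mm high, at y = -65 to -92 mm of the carrier.
- tin_left: Round steel spice tin with a clear window in its lid, 65 mm across, 43 mm high, standing loose on a magnetic steel strip (70 x 300 x 12 mm) beyond the carrier. Bystander. Origin: centre of its underside.
- tin_mid: The like tin at the middle of the strip. Bystander.
- tin_right: The like tin at the robot's right end of the strip. Bystander.
- plate: Yellow melamine plate, 210 mm across, 20 mm high, to the left. Bystander. Origin: centre of its underside.
- stopper: Glass cruet stopper, 38 mm across, 54 mm high, standing on its head with the plug up, close by the carrier on the far side of the bar. Bystander. Origin: centre of its underside.
- squeezer: Steel lemon squeezer with a hinged lever, 215 mm long, about 50 mm high, lying on the robot's side of the carrier. Bystander. Origin: under the centre of its cup; handles along +x.
- pickle_jar: Brown ceramic pickle jar with a knobbed lid, 115 mm across, 155 mm high, far right. Bystander. Origin: centre of its underside.

How it is judged:
On the way, in this order (a step that is already met when the one before it is completed fails the run):
1. the slot in the lid lines up with the locking bar (within 7 degrees, either way round) (angle between the y axis of lid_slot and the y axis of carrier, either way round below 0.12 rad), for 0.2 s.
2. the locking bar is through the slot and the far strap, fully home (value of joint lock_bar above 0.114 m), for 0.2 s.
At the end, for the whole second after the job is handed in: The locking bar is home to within 5 mm, through the slot of the lid (in line to 7 degrees), and stays there; the carrier stands upright and at rest within 30 mm of where it stood; the tins, plate, stopper, squeezer and jar are within 20 mm of where they were (value of joint lock_bar above 0.114 m and angle between the y axis of lid_slot and the y axis of carrier, either way round below 0.12 rad and angle between carrier's own z axis and vertical below 0.05 rad and distance of carrier from where it was at the start of the episode below 0.03 m and linear speed of carrier below 0.01 m/s and velocity of joint lock_bar below 0.01 m/s and distance of each of tin_left, tin_mid, tin_right, plate, stopper, squeezer, pickle_jar from where it was at the start of the episode below 0.02 m); the robot touches nothing.
It fails at once if the carrier is lifted, tipped or shoved more than 30 mm (distance of carrier from where it was at the start of the episode above 0.03 m or angle between carrier's own z axis and vertical above 0.12 rad).
It fails at once if the bar or the lid is squeezed or pushed with more than 25 N (contact force between the fingers and lock_bar above 25 N or contact force between the fingers and carrier_lid above 25 N).
It fails at once if another thing on the slab is lifted or moved (distance of any of tin_left, tin_mid, tin_right, plate, stopper, squeezer, pickle_jar from where it was at the start of the episode above 0.02 m).
It also fails if it takes over 48 s, if anything falls off the work surface, if the arm or the gripper's body presses on something with over 40 N, if the wrist force passes 120 N, or if a joint passes its speed limit or range.

### The arm

A 7-joint arm with a two-finger parallel gripper is mounted at the origin on the work surface. World frame = base frame: x ahead of the robot, y to its left, z up, the work surface at z = 0. Lengths are in m, angles in rad, forces in N, time in s.
With the tool pointing down it reaches from about 0.4 to 0.85 m from the base axis. Payload 10.4 kg.
Tool frame: the origin (TCP) lies midway between the tips of the shut fingers; the grasp point (between the pads) lies 19 mm behind it; x points along the fingers, z is the direction in which the jaws open and shut, and the axes are right-handed (so a half turn about x gives the same grasp; the last joint's range is limited). The gripper opens to 87 mm and grips with 3 to 60 N. Pads are 19 mm wide; open, the fingers measure 117 mm over their backs; the gripper's body (75 mm by 190 mm) begins 51 mm behind the grasp point.
Start: joints at [-1.232, 0.332, -0.065, 1.46, 0.022, 1.35, -0.088], TCP at [0.221, 0.585, 0.223] pointing down, gripper open.
Joint ranges: [-2.6, 2.6], [-0.5, 2.12], [-1.47, 1.34], [0.16, 2.42], [-1.27, 4.41], [0.06, 2.06], [-2.6, 2.6]. Speed limits (rad/s): [2.22, 2.22, 2.79, 2.79, 3.14, 3.14, 3.14].

### API

Orientations are given as [roll, pitch, yaw] about the fixed x, y, z axes, in that order (R = Rz(yaw) Ry(pitch) Rx(roll)).
In Python, from station import sensors, eyes, workorder, models gives the robot as it stands.
- The arm moves only by the shell command python3 -m creep 'ROWS' [OPENING] [FORCE]. ROWS is JSON, one flat list of numbers, 4 for each row, row after row: the shift along the tool's x, y, z in mm, then the turn about the tool's x in rad. A call has exactly 10 rows; each row is the pose to reach, as a shift and turn from the pose measured when the call began, along the tool's axes at that moment; what a row does not reach only later rows make up. A row lasts 1/10 s, in which the tool goes at most 50 mm and 8.59 degrees, less where a joint would pass 70% of its speed; a pose out of reach is approached as far as the arm can. A call with a gripper value outside its range is refused whole. OPENING is the opening, from 0 (shut) to 1 (fully open), set as the call begins (- or left out, the last holds). The fingers move at their own pace and stop on an object; FORCE is the grip in N (left out, the last holds). Time passes only in rows, so rows that repeat a pose let the fingers close, or fill a call up. It gives the time, the measured TCP pose, the force and the opening at its end, in the units of the state.
- sensors.observe(): the state, without advancing time (a new reading comes with each control period).
- eyes.grab_frame(name): name is "side" or "top"; returns the picture (400x640x3 uint8, red, green, blue); there is no depth.
- eyes.camera_info(name): a dict with "K" (3x3 intrinsics, pixels), "dist_coeffs" ([k1, k2, p1, p2, k3] as OpenCV has them; the pictures are not rectified), "position" and "attitude" of the camera in the world. Camera axes: x right, y up, looking along -z (the intrinsics and any distortion apply to the point x, -y, -z); pixel columns grow to the right and rows downward; lengths in m; the calibration is good to about 2 mm. A picture is of the moment at which its call begins. camera_info takes no time and is no camera call.
- workorder.job_done(): hands the job in, once; it reports no verdict.
Trained networks look in the newest picture that a camera, given by its name, has taken for a name from the list of things; names that differ only in an ending like _2 or _b are one class to them, and where a whole thing is asked for, a point or a joint stands for the part that bears it (a point fixed in the world has none). Each returns a list of dicts, best first, with "conf" (0 to 1); they miss things now and then, are a little off and sometimes report something else, mostly with a low value. They report only what shows in the picture. A call takes as long as a camera call.
- models.look_for(query, camera): "centre" ([column, row] as shares, 0 to 1, of the picture: columns of its width, rows of its height, amid what is visible of it).
The state is a dict: "clock": time; "q": joint angles; "qd": joint speeds; "joint_torque": joint torques, N m; "position": TCP position; "eef_rot": TCP orientation; "contact_force": force on the tool from outside, world axes, zero at the start; "wrist_torque": the same for the moment, N m; "finger_gap": finger opening in m.
Only numpy, scipy, OpenCV 4.12 (cv2) and the standard library are available. Lean on these libraries where they do the work, as an engineer would, in place of code of your own. Each camera call takes 0.05 s, during which the arm holds its last target. There are 200 camera calls.

## Working session

There is one attempt and no reset: what is moved stays moved. The work goes in short steps, Python scripts to look and compute and a shell command to move; the robot and the scene stay as the last step left them, time stands still between calls to the robot, and variables do not carry over. Pictures are saved under pics/ and viewed, about 8 in all and at most 12, crops included, and the job is handed in when it is done.

```bash
mkdir -p pics; ls; cat > h.py <<'E'
import numpy as np, cv2
from scipy.spatial.transform import Rotation as R
from station import sensors, eyes, workorder, models
def cam(n):
    c=eyes.camera_info(n); a=np.array(c["attitude"],float)
    M=a if a.shape==(3,3) else (R.from_euler('xyz',a).as_matrix() if a.size==3 else R.from_quat(a).as_matrix())
    return np.array(c["K"],float),np.array(c["dist_coeffs"],float),np.array(c["position"],float),M
def ray(n,uv):
    K,d,p,M=cam(n)
    x=cv2.undistortPoints(np.array([[uv]],float),K,d)[0,0]
    r=M@np.array([x[0],-x[1],-1.]); return p,r/np.linalg.norm(r)
def atz(n,uv,z):
    p,r=ray(n,uv); return p+r*(z-p[2])/r[2]
def tri(u1,u2,a="side",b="top"):
    p,r=ray(a,u1);q,s=ray(b,u2)
    t=np.linalg.lstsq(np.c_[r,-s],q-p,rcond=None)[0]
    A=p+r*t[0];B=q+s*t[1]; return (A+B)/2,np.linalg.norm(A-B)
def proj(n,P):
    K,d,p,M=cam(n); c=(np.atleast_2d(P)-p)@M*[1,-1,-1]
    return cv2.projectPoints(c.reshape(-1,1,3),np.zeros(3),np.zeros(3),K,d)[0][:,0]
def rgb(n,f,box=None,s=1):
    im=eyes.grab_frame(n)[...,::-1]; cv2.imwrite('pics/raw_'+f,im)
    if box: im=im[box[1]:box[3],box[0]:box[2]]
    cv2.imwrite('pics/'+f,cv2.resize(im,None,fx=s,fy=s,interpolation=cv2.INTER_CUBIC))
E
python3 - <<'E'
from h import *
for n in("side","top"):
    print(n,eyes.camera_info(n)); rgb(n,n+'0.png')
    for q in ["carrier","lid_slot","bar_pad","lock_bar","stopper","tin_left","squeezer","pickle_jar","plate"]:
        print(q,[(round(float(x["conf"]),2),(np.array(x["centre"])*[640,400]).round(1).tolist()) for x in models.look_for(q,n)[:3]])
print(sensors.observe())
E
```

```text
pics
side {'K': array([[506.75156108,   0.        , 322.03474724],
       [  0.        , 506.75156108, 193.56339814],
       [  0.        ,   0.        ,   1.        ]]), 'dist_coeffs': array([-0.1541712,  0.       ,  0.       ,  0.       ,  0.       ]), 'position': array([ 0.45091761, -0.88115696,  0.92269247]), 'attitude': array([ 0.84660029, -0.02044947, -0.15511538])}
carrier [(0.17, [393.2, 205.5])]
lid_slot [(0.91, [286.7, 187.5])]
bar_pad [(0.69, [302.1, 241.9])]
lock_bar [(0.76, [301.6, 237.9]), (0.35, [334.1, 262.3])]
stopper [(0.73, [332.6, 260.9]), (0.68, [381.7, 318.5])]
tin_left [(0.9, [384.4, 176.4]), (0.46, [302.5, 240.1])]
squeezer [(0.67, [217.9, 222.0])]
pickle_jar [(0.84, [381.8, 316.5])]
plate [(0.86, [296.5, 133.3])]
top {'K': array([[503.50245642,   0.        , 310.92452459],
       [  0.        , 503.50245642, 196.68007585],
       [  0.        ,   0.        ,   1.        ]]), 'dist_coeffs': array([-0.1159364,  0.       ,  0.       ,  0.       ,  0.       ]), 'position': array([0.46112493, 0.0214956 , 1.56291155]), 'attitude': array([ 0.09777808, -0.02093779, -
[... 330 characters left out ...]
, 201.5])]
{'clock': 1.0, 'q': array([-1.23161595,  0.33219685, -0.0646909 ,  1.46007676,  0.02160407,
        1.34993156, -0.08847872]), 'qd': array([ 1.53065278e-04,  6.31847357e-04,  4.73574103e-04, -6.85596528e-04,
       -6.80133016e-04, -2.05565180e-04, -3.76926287e-05]), 'joint_torque': array([ 1.72305081e-04, -6.23053622e+01,  2.43968196e-02, -3.90112996e+01,
       -6.12023659e-02,  3.17431928e-02,  3.26007023e-05]), 'position': array([0.22120968, 0.58456683, 0.22258858]), 'eef_rot': array([0.1406359 , 1.57071383, 1.34966817]), 'contact_force': array([0.12733337, 1.10431119, 1.02677243]), 'wrist_torque': array([0.00982377, 0.00217531, 0.01051249]), 'finger_gap': 0.08725221239324049}
```

```bash
python3 - <<'E'
import cv2
a=cv2.imread('pics/raw_side0.png')[130:340,180:440];b=cv2.imread('pics/raw_top0.png')[110:310,220:480]
cv2.imwrite('pics/a.png',cv2.resize(a,None,fx=2.8,fy=2.8,interpolation=2));cv2.imwrite('pics/b.png',cv2.resize(b,None,fx=3,fy=3,interpolation=2))
E
```

```text
(no output)
```

View pics/a.png

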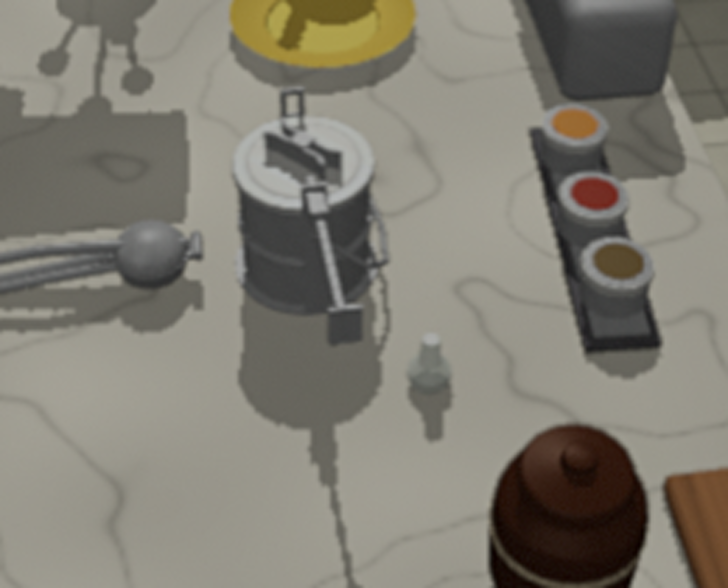

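View pics/b.png

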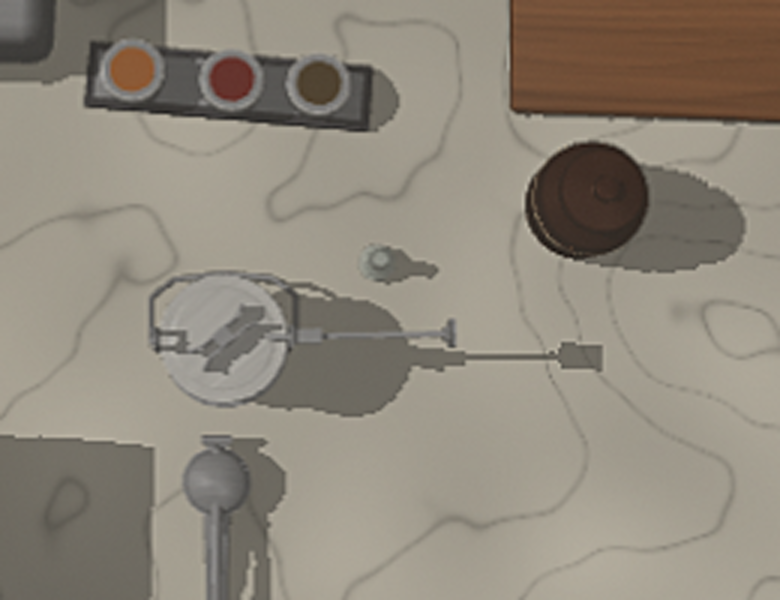

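The side view (2.8x crop) shows the carrier with the upstand at about (302,160) and the bar plate at (345,325). In the top view (3x crop) the upstand runs from (205,365) to (265,315), about 40° off the bar, and the plate is at (451,333). I'll zoom in on both and overlay a model.

```bash
cat >> h.py <<'E'
def zoom(img,n,box,s,out,lines=()):
    im=cv2.resize(img[box[1]:box[3],box[0]:box[2]],None,fx=s,fy=s,interpolation=cv2.INTER_CUBIC)
    for L,c in lines:
        p=((proj(n,L)-[box[0],box[1]]+.5)*s).astype(int); cv2.polylines(im,[p.reshape(-1,1,2)],False,c,1)
    return im
def model(x,y,yaw,lid):
    Rz=lambda a:np.array([[np.cos(a),-np.sin(a),0],[np.sin(a),np.cos(a),0],[0,0,1]])
    T=lambda P,a=0:(np.array(P,float)/1000@Rz(yaw+a).T)+[x,y,0]
    t=np.linspace(0,2*np.pi,60)
    ring=np.c_[61.5*np.cos(t),61.5*np.sin(t),0*t+125]
    up=[[-13,-34.5,147],[13,-34.5,147],[8,0,147],[13,34.5,147],[-13,34.5,147],[-8,0,147],[-13,-34.5,147]]
    pad=[[-13,-219,128],[13,-219,128],[13,-219,166],[-13,-219,166],[-13,-219,128]]
    bar=[[0,-219,147],[0,-43,147]]
    far=[[-11,64,153],[11,64,153]]
    return [(T(ring),(0,255,0)),(T(up,lid),(0,0,255)),(T(pad),(255,0,0)),(T(bar),(0,255,255)),(T(far),(255,0,255))]
E
python3 - <<'E'
from h import *
o,e=tri((302.8,246),(370.3,221)); print('pad',o,e)
print('lid', *tri((287.9,187.1),(298,223.3)))
c=atz("top",(294.7,223.3),.125); pad=atz("top",(370.3,221),.15); print('c',c,pad,np.linalg.norm((c-pad)[:2]))
a=atz("top",(205/3+220,365/3+110),.147);b=atz("top",(265/3+220,315/3+110),.147)
yaw=np.arctan2(*(c-pad)[:2]*[-1,1]); yaw=np.arctan2(-(c-pad)[0],(c-pad)[1]); sl=np.arctan2(-(a-b)[0],(a-b)[1])
print(yaw,sl,sl-yaw,(a+b)/2)
M=model(c[0],c[1],yaw,sl-yaw)
A=zoom(cv2.imread('pics/raw_top0.png'),"top",(262,190,382,256),6.6,0,M)
B=zoom(cv2.imread('pics/raw_side0.png'),"side",(250,155,340,265),5.4,0,M)
cv2.imwrite('pics/ov_top.png',A);cv2.imwrite('pics/ov_side.png',B)
E
```

```text
pad [ 0.53680477 -0.17404076  0.14745609] 0.0008889755010622691
lid [0.52631652 0.02983134 0.13512476] 0.0024057287671006436
c [0.52531393 0.0393609  0.125     ] [ 0.53622514 -0.17366112  0.15      ] 0.21330127569600568
0.05117630649922647 0.7221766231497473 0.6710003166505208 [0.52454849 0.0288323  0.147     ]
```

View pics/ov_top.png

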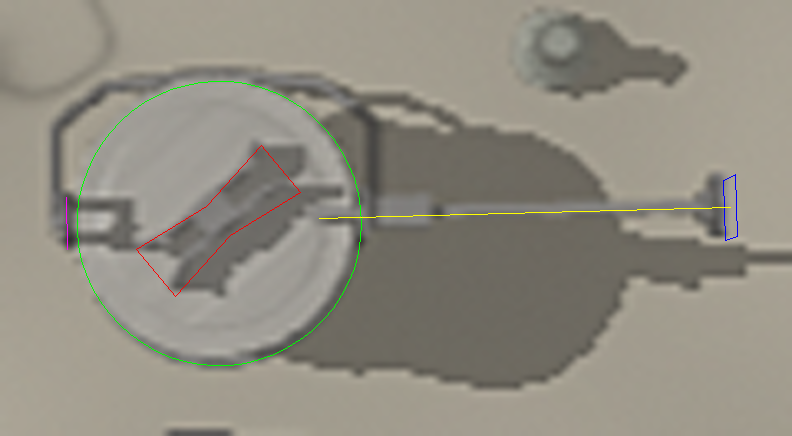

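View pics/ov_side.png

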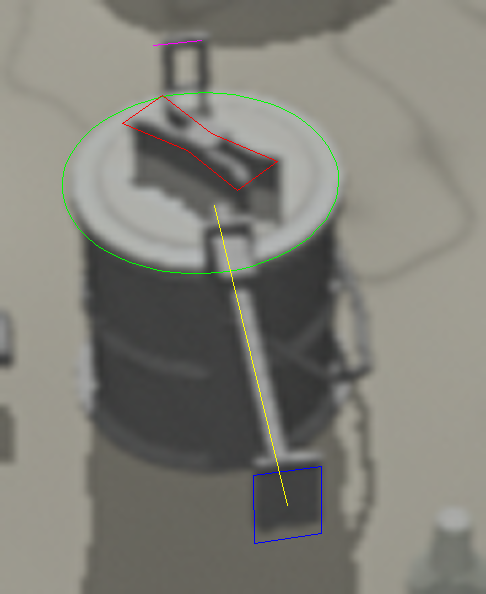

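The overlay is close but shifted by a few millimetres. I'll look at the unmarked lid enlarged before refining.

```bash
python3 - <<'E'
import cv2,numpy as np
a=cv2.imread('pics/raw_top0.png')[197:250,268:331];b=cv2.imread('pics/raw_side0.png')[160:213,258:321]
f=lambda i:cv2.resize(cv2.convertScaleAbs(i,alpha=1.3),(400,336),interpolation=cv2.INTER_CUBIC)
c=np.hstack([f(a),f(b)])
for i in range(0,800,63*400//63//6): pass
cv2.imwrite('pics/lid.png',c)
E
```

```text
(no output)
```

View pics/lid.png

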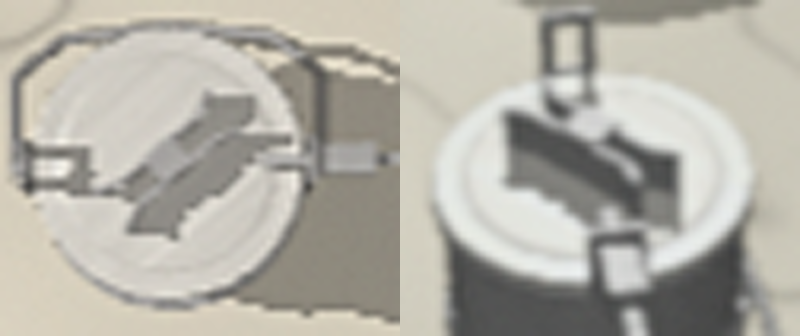

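```bash
python3 - <<'E'
from h import *
T=lambda u,v:(268+u/6.35-.42,197+v/6.34-.42); S=lambda u,v:(258+(u-400)/6.35-.42,160+v/6.34-.42)
print('bridge',*tri(S(587,122),T(175,155)))
print('bridge top z149',atz("top",T(175,155),.149),'side',atz("side",S(587,122),.149))
print('disc top z.125',atz("top",T(167.5,164),.125)); print('disc side',atz("side",S(594,178),.125))
print('topend',atz("top",T(232,108),.147),atz("top",T(130,192),.147))
print('side left end/right end',atz("side",S(510,110),.147),atz("side",S(660,165),.147))
# plate: top picture outer face upper edge
U=lambda u,v:(262+u/6.6-.42,190+v/6.6-.42);W=lambda u,v:(250+u/5.4-.42,155+v/5.4-.42)
print('plate top',atz("top",U(725,207),.166),'side top edge',atz("side",W(288,460),.166))
print('plate bottom side',atz("side",W(288,532),.128))
print('sleeve',atz("top",U(410,208.5),.158),'bar',atz("top",U(600,208),.153), atz("side",W(260,365),.153), atz("side",W(239,285),.153))
print('stopper', [atz("top",U(555,42),.05)], 'far strap', atz("top",U(62,222),.153))
E
```

```text
bridge [0.52858537 0.03802715 0.15408067] 0.0036383186676403403
bridge top z149 [0.53065499 0.03801164 0.149     ] side [0.52726256 0.04407312 0.149     ]
disc top z.125 [0.52769035 0.04154734 0.125     ]
disc side [0.52884439 0.03944122 0.125     ]
topend [0.55231576 0.01336133 0.147     ] [0.51381741 0.05746606 0.147     ]
side left end/right end [0.49937739 0.05732702 0.147     ] [0.5516711  0.01817467 0.147     ]
plate top [ 0.53561201 -0.17461231  0.166     ] side top edge [ 0.53761117 -0.17385549  0.166     ]
plate bottom side [ 0.53709025 -0.17629471  0.128     ]
sleeve [ 0.53194148 -0.04182946  0.158     ] bar [ 0.53451413 -0.12296744  0.153     ] [ 0.53463645 -0.10868285  0.153     ] [ 0.53165059 -0.06113525  0.153     ]
stopper [array([ 0.61547248, -0.11145351,  0.05      ])] far strap [0.52248924 0.10537982 0.153     ]
```

```bash
python3 -m creep '[0,-20,-20,-0.04, 0,-44,-43,-0.08, 0,-66,-64,-0.12, 0,-88,-86,-0.16, 0,-110,-107,-0.20, 0,-132,-128,-0.24, 0,-154,-150,-0.28, 0,-176,-171,-0.32, 0,-198,-193,-0.36, 0,-220,-214,-0.397]' 0 10
python3 - <<'E'
from h import *
s=sensors.observe();M=R.from_euler('xyz',s["eef_rot"]).as_matrix();print(s["clock"],s["position"],s["q"]);print(M.round(3))
t=np.array([.458,.071,.223]);print((t-s["position"])@M*1000, np.arctan2(M[1,2],M[0,2]))
E
```

```text
clock: 2.0
position: [0.3516, 0.3053, 0.2228]
eef_rot: [-0.54, 1.57, 1.068]
contact_force: [-0.2, 0.2, 0.2]
finger_gap: 0.0149
2.0 [0.35164841 0.30532341 0.22275753] [-0.90319634 -0.02385058  0.08890042  1.86726624  0.00203131  1.29746077
  0.79271098]
[[ 0.    -0.999 -0.037]
 [ 0.001 -0.037  0.999]
 [-1.    -0.     0.001]]
[  -0.34157643  -97.66262066 -238.07578113] 1.6075792124663635
```

```bash
python3 -m creep '[0,-8,-20,0, 0,-18,-44,0, 0,-30,-72,0, 0,-42,-101,0, 0,-54,-130,0, 0,-66,-160,0, 0,-77,-187,0, 0,-87,-212,0, 0,-94,-230,0, 0,-98,-238,0]' 0 10
python3 -m creep '[8,0,0,0, 18,0,0,0, 28,0,0,0, 38,0,0,0, 48,0,0,0, 58,0,0,0, 68,0,0,0, 76,0,0,0, 83,0,0,0, 87,0,0,0]'
python3 - <<'E'
from h import *
s=sensors.observe();M=R.from_euler('xyz',s["eef_rot"]).as_matrix();print(s["position"],s["contact_force"]);print(M.round(3))
c=np.array([.5285,.042,.136]);Q=np.array([[np.cos(.035),-np.sin(.035),0],[np.sin(.035),np.cos(.035),0],[0,0,1]])
for g in [[-22.5,30,0]]:
    t=c+Q@np.array(g)/1000; print(t,(t-s["position"])@M*1000)
rgb("top","t1.png",(262,190,352,256),4.4);rgb("side","s1.png",(230,110,340,235),2.64)
a=cv2.imread("pics/t1.png");b=cv2.imread("pics/s1.png");h=min(a.shape[0],b.shape[0]);
b=cv2.copyMakeBorder(b,0,max(0,a.shape[0]-b.shape[0]),0,0,0);a=cv2.copyMakeBorder(a,0,max(0,b.shape[0]-a.shape[0]),0,0,0)
cv2.imwrite("pics/m1.png",np.hstack([a,b]))
E
```

```text
clock: 3.0
position: [0.4589, 0.0693, 0.2229]
eef_rot: [-0.96, 1.57, 0.645]
contact_force: [-0.2, 0.1, 0.1]
finger_gap: 0.0004
clock: 4.0
position: [0.4588, 0.0693, 0.1352]
eef_rot: [-0.676, 1.57, 0.929]
contact_force: [-0.2, 0.0, 0.2]
finger_gap: 0.0003
[0.45876219 0.069309   0.13517203] [-0.20055458  0.01817711  0.19157033]
[[ 0.    -0.999 -0.034]
 [ 0.    -0.034  0.999]
 [-1.    -0.     0.   ]]
[0.50496399 0.07119429 0.136     ] [ -0.8148442  -46.23949982   0.30254888]
```

View pics/m1.png

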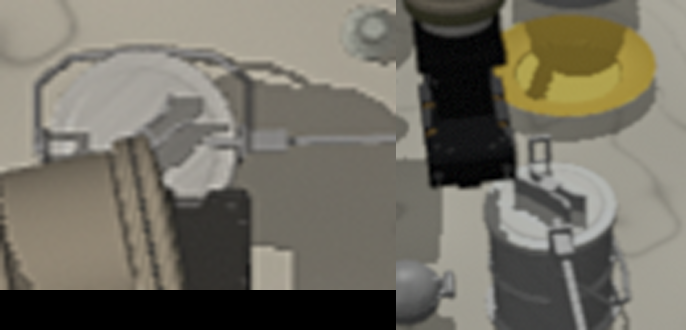

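The picture shows the fingers at the robot's side of the lid, level with the upstand. Next is the push towards +x (tool -y).

```bash
python3 -m creep '[0,-4,0,0, 0,-8,0,0, 0,-12,0,0, 0,-16,0,0, 0,-20,0,0, 0,-23,0,0, 0,-26,0,0, 0,-28,0,0, 0,-30,0,0, 0,-32,0,0]'
python3 -m creep '[0,-2,0,0, 0,-3,0,0, 0,-5,0,0, 0,-6,0,0, 0,-8,0,0, 0,-9,0,0, 0,-10,0,0, 0,-11,0,0, 0,-12,0,0, 0,-13,0,0]'
python3 - <<'E'
from h import *
rgb("top","t2.png",(262,190,352,256),4.4);rgb("side","s2.png",(255,150,325,235),4.4)
a=cv2.imread("pics/t2.png");b=cv2.imread("pics/s2.png")
H=max(a.shape[0],b.shape[0]);p=lambda i:cv2.copyMakeBorder(i,0,H-i.shape[0],0,0,0)
cv2.imwrite("pics/m2.png",np.hstack([p(a),p(b)]))
E
```

```text
clock: 5.1
position: [0.4908, 0.0704, 0.1354]
eef_rot: [-0.236, 1.57, 1.369]
contact_force: [0.6, -0.1, 0.1]
finger_gap: 0.0007
clock: 6.1
position: [0.5038, 0.0708, 0.1354]
eef_rot: [0.124, 1.571, 1.729]
contact_force: [-0.3, -0.2, 0.0]
finger_gap: 0.0001
```

View pics/m2.png

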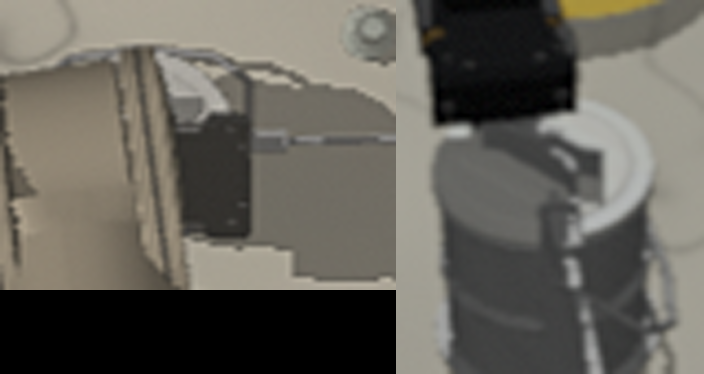

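```bash
python3 - <<'E'
from h import *
bx=(250,155,340,230);I=[]
for f,l in(("raw_side0.png",.69),("raw_s2.png",.69),("raw_s2.png",.35)):
    M=model(.5285,.042,.035,l)
    p=np.array([.5038,.0708,.1354]);
    if 's2' in f: M.append((p+np.array([[-.0095,-.015,0],[.0095,-.015,0],[.0095,.015,0],[-.0095,.015,0],[-.0095,-.015,0]]),(255,255,0)))
    I.append(zoom(cv2.convertScaleAbs(cv2.imread('pics/'+f),alpha=1.3),"side",bx,4.4 if 0 else 2.95*1.5,0,M)[:,50:316])
cv2.imwrite("pics/m3.png",np.hstack(I))
print(np.hstack(I).shape)
E
```

```text
(332, 798, 3)
```

View pics/m3.png

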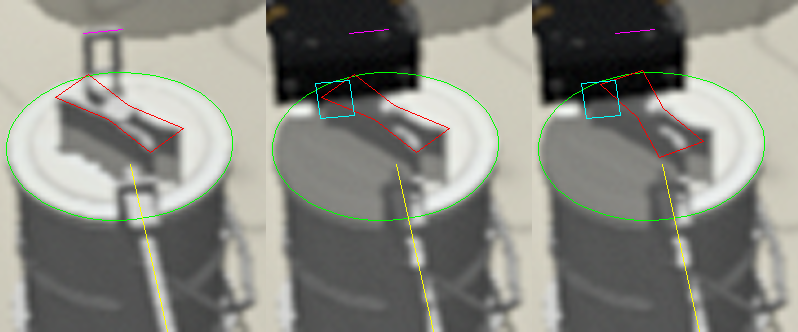

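```bash
python3 - <<'E'
from h import *
p=np.array([.5038,.0708,.1354])
for dz in(.07,.13):
  Q=p+np.array([[a,-.095,dz] for a in(-.0375,.0375)])
  print(dz,'side',proj("side",Q).round(1).tolist(),'top',proj("top",Q).round(1).tolist())
a=cv2.imread('pics/raw_s2.png');b=cv2.imread('pics/raw_side0.png')
f=lambda i:cv2.resize(cv2.convertScaleAbs(i[165:215,262:318],alpha=1.8),(398,356),interpolation=cv2.INTER_CUBIC)
cv2.imwrite('pics/m4.png',np.hstack([f(b),f(a)]))
E
```

```text
0.07 side [[262.0, 181.2], [295.9, 178.3]] top [[317.4, 244.5], [318.1, 216.7]]
0.13 side [[260.3, 159.5], [295.5, 156.7]] top [[318.2, 244.5], [318.9, 215.3]]
```

View pics/m4.png

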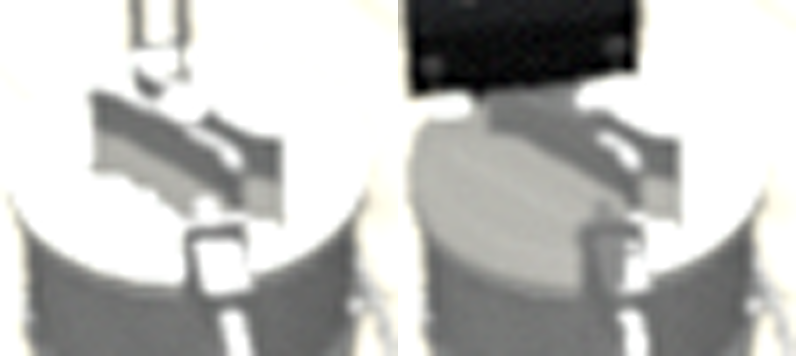

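The lid hasn't turned. The fingertips are slimmer than I assumed and sit at the flared mouth of the upstand. I'll back off, move 9 mm nearer the axis, and push again on the outer face.

```bash
python3 -m creep '[0,5,0,0, 0,12,0,0, 0,20,0,0, 0,28,0,0, 0,36,0,0, 0,40,0,0, 0,40,-5,0, 0,40,-9,0, 0,36,-9,0, 0,30,-9,0]'
python3 -m creep '[0,-3,0,0, 0,-6,0,0, 0,-9,0,0, 0,-12,0,0, 0,-14,0,0, 0,-16,0,0, 0,-18,0,0, 0,-20,0,0, 0,-22,0,0, 0,-24,0,0]'
python3 -m creep '[0,-1,0,0, 0,-2,0,0, 0,-3,0,0, 0,-4,0,0, 0,-5,0,0, 0,-6,0,0, 0,-6,0,0, 0,-6,0,0, 0,-6,0,0, 0,-6,0,0]'
python3 - <<'E'
from h import *
rgb("side","s5.png")
a=cv2.imread('pics/raw_s5.png');b=cv2.imread('pics/raw_side0.png')
f=lambda i:cv2.resize(i[165:215,262:318],(398,356),interpolation=cv2.INTER_CUBIC)
cv2.imwrite('pics/m5.png',np.hstack([f(b),f(a)]))
E
```

```text
clock: 7.2
position: [0.4747, 0.0607, 0.1354]
eef_rot: [-0.63, 1.57, 0.975]
contact_force: [-0.5, -0.4, 0.3]
finger_gap: 0.0003
clock: 8.2
position: [0.4968, 0.064, 0.1353]
eef_rot: [0.895, 1.566, 2.502]
contact_force: [-11.3, 9.7, 11.2]
finger_gap: 0.0008
clock: 9.2
position: [0.5015, 0.0676, 0.1356]
eef_rot: [0.712, 1.561, 2.322]
contact_force: [-8.9, 11.3, 8.9]
finger_gap: 0.0004
```

View pics/m5.png

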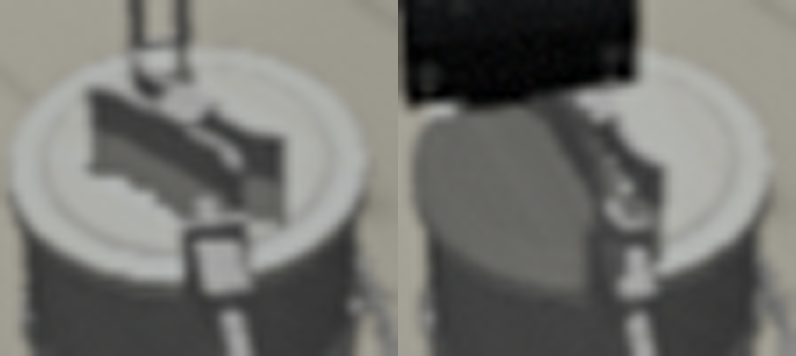

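The lid turned a good way but the force rose to about 11 N. I'll back off and measure from a clear view.

```bash
python3 -m creep '[0,3,0,0, 0,6,0,0, 0,10,0,0, 0,16,0,0, 0,24,0,0, 0,34,0,0, 0,48,0,0, 0,64,0,0, 0,82,0,0, 0,100,0,0]'
python3 - <<'E'
from h import *
s=sensors.observe();M=R.from_euler('xyz',s["eef_rot"]).as_matrix();print(s["position"],s["contact_force"]);print(M.round(4).tolist())
for n in("side","top"):
    rgb(n,n+'6.png')
    for q in ["carrier","lid_slot","bar_pad","stopper"]:
        print(n,q,[(round(float(x["conf"]),2),(np.array(x["centre"])*[640,400]).round(1).tolist()) for x in models.look_for(q,n)[:2]])
a=cv2.imread('pics/raw_side6.png')[155:265,250:345];b=cv2.imread('pics/raw_top6.png')[192:252,265:383]
cv2.imwrite('pics/m6.png',np.vstack([cv2.resize(np.hstack([a[:60],]),None,fx=5,fy=5,interpolation=2)[:, :475].copy() if 0 else cv2.copyMakeBorder(cv2.resize(a[:62],None,fx=4.7,fy=4.7,interpolation=2),0,0,0,708-int(95*4.7+.5),0)[:, :708], cv2.resize(b,None,fx=6,fy=5,interpolation=2)[:300]]))
print(cv2.imread('pics/m6.png').shape)
E
```

```text
clock: 10.25
position: [0.4003, 0.0635, 0.1362]
eef_rot: [0.708, 1.561, 2.318]
contact_force: [-0.2, 0.6, -0.3]
finger_gap: 0.0006
[0.40033361 0.06349015 0.13616036] [-0.24680415  0.60064294 -0.30969742]
[[-0.0064, -0.9992, -0.0391], [0.0069, -0.0391, 0.9992], [-1.0, 0.0061, 0.0071]]
side carrier []
side lid_slot [(0.74, [287.0, 188.1])]
side bar_pad [(0.55, [297.4, 239.8])]
side stopper [(0.46, [333.0, 261.3])]
top carrier [(0.66, [294.7, 216.9])]
top lid_slot [(0.63, [292.5, 224.8])]
top bar_pad [(0.69, [361.8, 222.9]), (0.26, [345.6, 194.2])]
top stopper [(0.48, [342.7, 195.5])]Traceback (most recent call last):
  File "<stdin>", line 8, in <module>
    return _nx.concatenate(arrs, 0, dtype=dtype, casting=casting)
           ~~~~~~~~~~~~~~~^^^^^^^^^^^^^^^^^^^^^^^^^^^^^^^^^^^^^^^
ValueError: all the input array dimensions except for the concatenation axis must match exactly, but along dimension 1, the array at index 0 has size 707 and the array at index 1 has size 708
```

```bash
python3 - <<'E'
from h import *
for n,boxes in(("side",dict(bail=(313,195,326,232),tin=(255,205,322,240),plate=(290,233,316,255),stop=(322,245,345,275))),("top",dict(bailtop=(268,196,330,210),sleeve=(322,214,345,230),plate=(360,210,378,232),stop=(338,188,352,206)))):
    a=cv2.imread(f'pics/raw_{n}0.png',0);b=cv2.imread(f'pics/raw_{n}6.png',0)
    for k,(x0,y0,x1,y1) in boxes.items():
        m=4;up=8
        A=cv2.resize(a[y0:y1,x0:x1],None,fx=up,fy=up,interpolation=2);B=cv2.resize(b[y0-m:y1+m,x0-m:x1+m],None,fx=up,fy=up,interpolation=2)
        r=cv2.matchTemplate(B,A,cv2.TM_CCOEFF_NORMED);_,v,_,l=cv2.minMaxLoc(r);print(n,k,(np.array(l)/up-m).tolist(),round(v,3))
f=lambda s,x,y:cv2.resize(cv2.imread(s)[y:y+53,x:x+63],(400,336),interpolation=cv2.INTER_CUBIC)
cv2.imwrite('pics/m6.png',np.hstack([f('pics/raw_top6.png',268,197),f('pics/raw_side6.png',258,160)]))
E
```

```text
side bail [0.0, 0.0] 0.997
side tin [0.0, 0.0] 0.999
side plate [0.0, 0.0] 0.998
side stop [0.0, 0.0] 0.999
top bailtop [0.0, 0.0] 0.996
top sleeve [0.0, 0.0] 0.994
top plate [-0.125, 0.0] 0.992
top stop [0.0, 0.0] 0.999
```

View pics/m6.png

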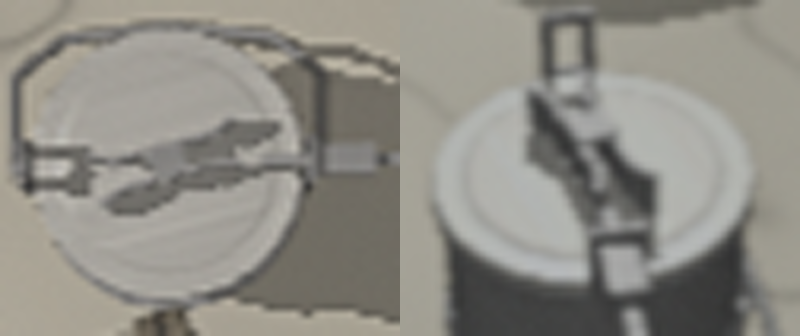

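```bash
python3 - <<'E'
from h import *
S=lambda u,v:atz("side",(258+(u-400)/6.35-.42,160+v/6.34-.42),.147)[:2]
T=lambda u,v:atz("top",(268+u/6.35-.42,197+v/6.34-.42),.147)[:2]
c=np.array([.5285,.042])
for nm,A,B in(("L",S(506,110),S(531,90)),("R",S(680,155),S(656,180)),("Tend",T(234,106),T(258,133))):
    a,b=A-c,B-c; ang=lambda v:np.arctan2(v[1],v[0])
    print(nm,a.round(4),b.round(4),'turn',ang(b)-ang(a))
d=[S(506,110)-S(680,155),S(531,90)-S(656,180)]
print([np.arctan2(-v[0],v[1]) for v in d],[np.linalg.norm(v) for v in d])
# candidates: predicted L,R corner pixels for lid angles in lid.png coordinates
for l in(.69,.3,.25,.2,.15,.1,0):
    m=model(.5285,.042,.035,l)[1][0]; p=proj("side",m)
    q=np.c_[(p[:,0]-258+.42)*6.35+400,(p[:,1]-160+.42)*6.34]; print(l,q[[0,1,3,4]].round().tolist())
E
```

```text
L [-0.0306  0.0155] [-0.0202  0.0262] turn -0.4446554638210589
R [ 0.0312 -0.0191] [ 0.0207 -0.0321] turn -0.4481251740594462
Tend [ 0.0247 -0.0295] [ 0.013  -0.0405] turn -0.3864813454788245
[np.float64(1.060057275075125), np.float64(0.6119590167221787)] [np.float64(0.07088509228623766), np.float64(0.07116994425948173)]
0.69 [[636.0, 186.0], [683.0, 151.0], [547.0, 75.0], [500.0, 108.0]]
0.3 [[599.0, 194.0], [663.0, 173.0], [583.0, 68.0], [522.0, 87.0]]
0.25 [[594.0, 194.0], [659.0, 175.0], [588.0, 68.0], [525.0, 85.0]]
0.2 [[589.0, 194.0], [655.0, 177.0], [593.0, 68.0], [529.0, 83.0]]
0.15 [[584.0, 194.0], [652.0, 179.0], [598.0, 68.0], [533.0, 81.0]]
0.1 [[579.0, 194.0], [648.0, 181.0], [603.0, 68.0], [536.0, 79.0]]
0 [[569.0, 193.0], [639.0, 185.0], [612.0, 69.0], [545.0, 76.0]]
```

The last picture (top on the left, side on the right) shows the lid turned about 0.45 rad, with the carrier, bar and stopper unmoved. The slot is about 0.22 rad off. The force line ran through the lid's axis, so the finger was jammed against the flared tip. I'll go in nearer the axis.

```bash
python3 -m creep '[0,-6,-2,0, 0,-16,-5,0, 0,-28,-8,0, 0,-40,-10,0, 0,-52,-10,0, 0,-62,-10,0, 0,-70,-10,0, 0,-76,-10,0, 0,-80,-10,0, 0,-83,-10,0]'
python3 -m creep '[0,-1,0,0, 0,-2,0,0, 0,-3,0,0, 0,-4,0,0, 0,-5,0,0, 0,-6,0,0, 0,-7,0,0, 0,-8,0,0, 0,-9,0,0, 0,-10,0,0]'
```

```text
clock: 11.75
position: [0.4854, 0.0569, 0.1355]
eef_rot: [0.756, 1.561, 2.366]
contact_force: [0.5, -0.6, 0.2]
finger_gap: 0.0007
clock: 12.75
position: [0.4954, 0.0573, 0.1355]
eef_rot: [0.759, 1.561, 2.369]
contact_force: [-0.5, -0.4, 0.8]
finger_gap: 0.0001
```

```bash
python3 -m creep '[0,-1,0,0, 0,-2,0,0, 0,-3,0,0, 0,-4,0,0, 0,-5,0,0, 0,-6,0,0, 0,-7,0,0, 0,-7,0,0, 0,-7,0,0, 0,-7,0,0]'
python3 - <<'E'
from h import *
rgb("side","s7.png")
b=cv2.imread('pics/raw_side6.png',0).astype(int);a=cv2.imread('pics/raw_s7.png',0).astype(int)
print(np.abs(a-b)[176:200,280:305].max(1))
E
```

```text
clock: 13.75
position: [0.5024, 0.0576, 0.1353]
eef_rot: [0.774, 1.561, 2.384]
contact_force: [-1.1, 0.7, -0.0]
finger_gap: 0.0007
[165 175 174 162 129  82  45  56  58  44  53  54  75  79  78  78  78  79
  77  79  78  79  78  81]
```

```bash
python3 -m creep '[0,-1,0,0, 0,-1,0,0, 0,-2,0,0, 0,-2,0,0, 0,-3,0,0, 0,-3,0,0, 0,-4,0,0, 0,-4,0,0, 0,-4,0,0, 0,-4,0,0]'
python3 - <<'E'
from h import *
rgb("side","s8.png")
for f in("side6","s7","s8"):
    a=cv2.imread(f'pics/raw_{f}.png',0); print(f)
    for r in (187,189,191,193): print(r,a[r,284:304].tolist())
E
```

```text
clock: 14.8
position: [0.5064, 0.0577, 0.1354]
eef_rot: [0.758, 1.561, 2.368]
contact_force: [-1.5, 0.7, -0.4]
finger_gap: 0.0004
side6
187 [91, 79, 67, 74, 116, 139, 120, 81, 60, 59, 68, 85, 105, 125, 148, 169, 178, 178, 177, 177]
189 [110, 100, 89, 80, 114, 129, 111, 97, 85, 67, 62, 63, 60, 74, 125, 165, 178, 178, 178, 178]
191 [148, 110, 97, 89, 74, 70, 85, 100, 100, 95, 82, 68, 60, 75, 127, 166, 178, 178, 178, 178]
193 [173, 147, 109, 96, 93, 112, 144, 148, 123, 103, 98, 92, 80, 85, 131, 167, 178, 178, 177, 176]
s7
187 [93, 76, 61, 63, 75, 88, 89, 74, 59, 61, 77, 102, 130, 151, 166, 178, 178, 178, 178, 177]
189 [101, 94, 78, 67, 69, 82, 94, 92, 75, 64, 62, 61, 61, 94, 149, 176, 179, 178, 178, 178]
191 [100, 102, 100, 85, 68, 77, 96, 101, 93, 78, 67, 61, 62, 95, 149, 176, 178, 178, 178, 177]
193 [100, 101, 101, 93, 76, 69, 78, 89, 97, 100, 97, 92, 81, 104, 152, 176, 179, 178, 178, 176]
s8
187 [94, 76, 66, 72, 88, 99, 87, 66, 73, 105, 142, 164, 172, 177, 178, 178, 178, 178, 178, 177]
189 [101, 94, 77, 68, 83, 101, 99, 85, 66, 60, 64, 84, 129, 165, 178, 178, 178, 178, 177, 177]
191 [100, 94, 76, 63, 82, 101, 102, 94, 81, 68, 60, 75, 127, 166, 178, 178, 177, 177, 178, 178]
193 [99, 93, 75, 64, 82, 94, 89, 89, 96, 91, 72, 74, 125, 165, 178, 178, 177, 178, 178, 177]
```

By the edge positions the slot is about 0.05 rad off. I'll nudge 1.5 mm more, then withdraw and lift.

```bash
python3 -m creep '[0,-0.5,0,0, 0,-1,0,0, 0,-1.5,0,0, 0,-1.5,0,0, 0,-1.5,0,0, 0,-1.5,0,0, 0,3,0,0, 0,10,0,0, 0,20,0,0, 0,40,0,0]'
python3 -m creep '[-10,0,0,0, -25,10,0,0, -40,20,-10,0, -50,30,-30,0, -55,40,-50,0, -55,40,-78,0, -55,40,-106,0, -55,40,-134,0, -55,40,-160,0, -55,40,-180,0]'
python3 - <<'E'
from h import *
s=sensors.observe();M=R.from_euler('xyz',s["eef_rot"]).as_matrix();print(s["position"])
t=np.array([.5372,-.176-.040,s["position"][2]]);print((t-s["position"])@M*1000)
rgb("side","s9.png");rgb("top","t9.png")
for f in("s8","s9"):
    a=cv2.imread(f'pics/raw_{f}.png',0)
    for r in (189,191,193): print(r,a[r,284:304].tolist())
for l in(-.15,-.1,-.05,0,.05,.1):
    print(l,proj("side",model(.5285,.042,.035,l)[1][0])[[0,1,3,4]].round(1).tolist())
f=lambda s,x,y:cv2.resize(cv2.imread(s)[y:y+53,x:x+63],(400,336),interpolation=cv2.INTER_CUBIC)
cv2.imwrite('pics/m9.png',np.hstack([f('pics/raw_t9.png',268,197),f('pics/raw_s9.png',258,160)]))
E
```

```text
clock: 15.85
position: [0.4661, 0.0561, 0.1357]
eef_rot: [0.728, 1.562, 2.337]
contact_force: [0.2, -0.2, 1.0]
finger_gap: 0.0007
clock: 16.85
position: [0.4336, -0.1274, 0.1905]
eef_rot: [0.583, 1.563, 2.191]
contact_force: [0.8, -0.2, -0.4]
finger_gap: 0.0007
[ 0.43356371 -0.12742189  0.19051678]
[  -1.04553913 -100.2274694   -92.41170995]
189 [101, 94, 77, 68, 83, 101, 99, 85, 66, 60, 64, 84, 129, 165, 178, 178, 178, 178, 177, 177]
191 [100, 94, 76, 63, 82, 101, 102, 94, 81, 68, 60, 75, 127, 166, 178, 178, 177, 177, 178, 178]
193 [99, 93, 75, 64, 82, 94, 89, 89, 96, 91, 72, 74, 125, 165, 178, 178, 177, 178, 178, 177]
189 [122, 127, 130, 124, 149, 149, 108, 73, 59, 62, 79, 112, 154, 177, 181, 180, 179, 180, 180, 179]
191 [148, 97, 61, 65, 88, 101, 104, 106, 94, 68, 60, 97, 151, 178, 180, 179, 179, 180, 180, 179]
193 [168, 130, 75, 68, 96, 128, 151, 149, 117, 80, 62, 95, 151, 178, 181, 179, 179, 180, 180, 178]
-0.15 [[281.9, 189.6], [293.1, 189.4], [293.2, 170.8], [282.5, 170.9]]
-0.1 [[282.7, 189.7], [293.8, 189.2], [292.4, 170.7], [281.8, 171.1]]
-0.05 [[283.4, 189.9], [294.5, 189.0], [291.7, 170.5], [281.1, 171.3]]
0 [[284.2, 190.0], [295.2, 188.8], [291.0, 170.4], [280.4, 171.5]]
0.05 [[285.0, 190.1], [295.9, 188.5], [290.2, 170.3], [279.7, 171.8]]
0.1 [[285.7, 190.1], [296.6, 188.2], [289.5, 170.3], [279.1, 172.1]]
```

View pics/m9.png

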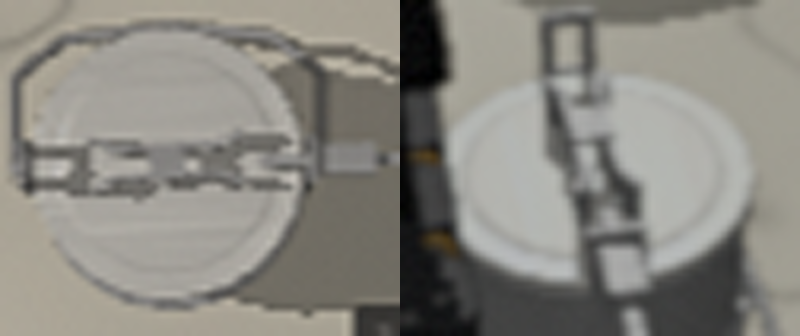

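The slot now looks in line (edge at about 0.02 rad, symmetric about the bar row in the top view). Next I move behind the bar's plate, lower, and approach.

```bash
python3 -m creep '[0,0,-20,0, 0,0,-45,0, 0,-5,-70,0, 0,-25,-90,0, 0,-50,-92,0, 0,-75,-92,0, 0,-92,-92,0, 0,-100,-92,0, 8,-100,-92,0, 20,-100,-92,0]'
python3 -m creep '[8,0,0,0, 18,0,0,0, 26,0,0,0, 31,0,0,0, 31,0,3,0, 31,0,7,0, 31,0,11,0, 31,0,15,0, 31,0,19,0, 31,0,23,0]'
```

```text
clock: 17.95
position: [0.5361, -0.2168, 0.1693]
eef_rot: [0.545, 1.564, 2.151]
contact_force: [0.3, -0.4, 0.1]
finger_gap: 0.0007
clock: 18.95
position: [0.5353, -0.1932, 0.1385]
eef_rot: [0.505, 1.564, 2.111]
contact_force: [-0.3, -0.0, -0.2]
finger_gap: 0.0007
```

```bash
python3 -m creep '[0,-1,3,0, 0,-1,6,0, 0,-1,9,0, 0,-1,12,0, 0,-1,15,0, 0,-1,18,0, 0,-1,21,0, 0,-1,24,0, 0,-1,27,0, 0,-1,30,0]'
```

```text
clock: 19.95
position: [0.5352, -0.1629, 0.1387]
eef_rot: [0.527, 1.564, 2.132]
contact_force: [-0.4, -0.1, -0.9]
finger_gap: 0.0006
```

```bash
python3 -m creep '[0,0,3,0, 0,0,6,0, 0,0,9,0, 0,0,12,0, 0,0,15,0, 0,0,18,0, 0,0,21,0, 0,0,24,0, 0,0,27,0, 0,0,30,0]'
```

```text
clock: 20.95
position: [0.5341, -0.1327, 0.1389]
eef_rot: [0.54, 1.564, 2.145]
contact_force: [-0.4, -1.4, -0.5]
finger_gap: 0.0002
```

```bash
python3 -m creep '[0,0,3,0, 0,0,6,0, 0,0,9,0, 0,0,12,0, 0,0,15,0, 0,0,18,0, 0,0,21,0, 0,0,24,0, 0,0,27,0, 0,0,30,0]'; python3 - <<'E'
from h import *
rgb("side","s10.png");rgb("top","t10.png")
for n in("side","top"):
  for q in("bar_pad","lid_slot"): print(n,q,[(round(float(x["conf"]),2),(np.array(x["centre"])*[640,400]).round(1).tolist()) for x in models.look_for(q,n)[:2]])
a,b=[cv2.imread(f'pics/raw_{f}.png',0) for f in("side0","s10")]
for r in(204,220,228):print(b[r,286:312].tolist(),a[r,286:312].tolist())
x0,y0,x1,y1=255,205,280,240
A=cv2.resize(a[y0:y1,x0:x1],None,fx=8,fy=8,interpolation=2);B=cv2.resize(b[y0-4:y1+4,x0-4:x1+4],None,fx=8,fy=8,interpolation=2)
_,v,_,l=cv2.minMaxLoc(cv2.matchTemplate(B,A,5));print('carrier shift px',np.array(l)/8-4,v)
E
```

```text
clock: 21.95
position: [0.533, -0.1025, 0.139]
eef_rot: [0.554, 1.564, 2.159]
contact_force: [-0.8, -1.6, -0.5]
finger_gap: 0.001
side bar_pad [(0.33, [276.3, 220.8])]
side lid_slot [(0.59, [274.1, 189.2])]
top bar_pad [(0.64, [263.6, 133.2]), (0.4, [308.8, 222.8])]
top lid_slot [(0.8, [292.4, 222.5])]
[18, 16, 18, 19, 18, 19, 19, 19, 20, 18, 20, 18, 19, 20, 21, 20, 20, 18, 21, 22, 17, 21, 23, 20, 22, 18] [133, 113, 71, 67, 114, 153, 164, 162, 160, 158, 141, 105, 78, 71, 70, 67, 62, 61, 57, 55, 55, 56, 55, 55, 55, 65]
[20, 19, 16, 22, 15, 18, 16, 16, 18, 19, 15, 17, 13, 17, 17, 18, 17, 16, 17, 17, 16, 15, 12, 16, 15, 16] [63, 62, 63, 64, 65, 65, 64, 60, 66, 103, 142, 151, 122, 79, 66, 66, 69, 71, 73, 69, 63, 57, 54, 52, 52, 56]
[24, 34, 38, 31, 17, 7, 7, 6, 6, 9, 9, 3, 5, 6, 4, 2, 9, 6, 4, 3, 5, 4, 3, 5, 2, 3] [64, 64, 64, 65, 63, 65, 63, 64, 63, 61, 72, 115, 149, 148, 112, 67, 55, 56, 57, 57, 54, 55, 55, 61, 70, 90]
carrier shift px [0. 0.] 0.9987289905548096
```

Bar drag is steady at about 1.5 N and the carrier hasn't moved. I'll continue in small steps to the stop.

```bash
python3 -m creep '[0,0,2,0, 0,0,4,0, 0,0,6,0, 0,0,8,0, 0,0,10,0, 0,0,12,0, 0,0,14,0, 0,0,16,0, 0,0,18,0, 0,0,20,0]'
```

```text
clock: 23.25
position: [0.5325, -0.0824, 0.1392]
eef_rot: [0.502, 1.564, 2.108]
contact_force: [-1.1, -1.3, -1.0]
finger_gap: 0.0006
```

```bash
python3 -m creep '[0,0,1,0, 0,0,2,0, 0,0,3,0, 0,0,4,0, 0,0,5,0, 0,0,6,0, 0,0,7,0, 0,0,8,0, 0,0,9,0, 0,0,10,0]'
```

```text
clock: 24.25
position: [0.5322, -0.0724, 0.1393]
eef_rot: [0.491, 1.564, 2.097]
contact_force: [0.2, -1.3, -0.4]
finger_gap: 0.0006
```

```bash
python3 -m creep '[0,0,0.5,0, 0,0,1,0, 0,0,1.5,0, 0,0,2,0, 0,0,2.5,0, 0,0,3,0, 0,0,3.5,0, 0,0,4,0, 0,0,4.5,0, 0,0,5,0]'
```

```text
clock: 25.25
position: [0.532, -0.0678, 0.1394]
eef_rot: [0.531, 1.564, 2.136]
contact_force: [-0.2, -3.9, -1.0]
finger_gap: 0.0005
```

```bash
python3 -m creep '[0,0,0.3,0, 0,0,0.6,0, 0,0,1,0, 0,0,1,0, 0,0,1,0, 0,0,1,0, 0,0,1,0, 0,0,1,0, 0,0,1,0, 0,0,1,0]'
```

```text
clock: 26.25
position: [0.5319, -0.0677, 0.1394]
eef_rot: [0.595, 1.565, 2.199]
contact_force: [-0.2, -5.2, -1.5]
finger_gap: 0.0009
```

Moving 1 mm further commanded gives almost no motion and the force climbs, so the bar is against its stop. I'll withdraw and check.

```bash
python3 -m creep '[0,0,-3,0, 0,0,-8,0, 0,0,-16,0, 0,0,-28,0, 0,0,-42,0, -5,0,-60,0, -20,0,-78,0, -40,0,-98,0, -60,0,-120,0, -80,0,-140,0]'
python3 -m creep '[0,10,-5,0, 0,25,-5,0, 0,45,-5,0, 0,70,-5,0, 0,95,-5,0, 0,115,-5,0, 0,130,-5,0, 0,135,-5,0, 0,135,-5,0, 0,135,-5,0]'
python3 - <<'E'
from h import *
rgb("side","s11.png");rgb("top","t11.png")
a=cv2.imread('pics/raw_side0.png',0);b=cv2.imread('pics/raw_s11.png',0);ta=cv2.imread('pics/raw_top0.png',0);tb=cv2.imread('pics/raw_t11.png',0)
def ms(a,b,x0,y0,x1,y1):
    A=cv2.resize(a[y0:y1,x0:x1],None,fx=8,fy=8,interpolation=2);B=cv2.resize(b[y0-4:y1+4,x0-4:x1+4],None,fx=8,fy=8,interpolation=2)
    _,v,_,l=cv2.minMaxLoc(cv2.matchTemplate(B,A,5));return (np.array(l)/8-4).tolist(),round(v,3)
print('bail side',ms(a,b,313,195,326,232),'bail top',ms(ta,tb,268,196,330,210),'stopper',ms(a,b,322,245,345,275))
for n in("side","top"): print(n,[(round(float(x["conf"]),2),(np.array(x["centre"])*[640,400]).round(1).tolist()) for x in models.look_for("bar_pad",n)[:2]])
yaw=.035;g=lambda y,z:np.array([.5285,.042,0])+np.array([-np.sin(yaw)*y,np.cos(yaw)*y,z])
print('expected pad home px',proj("side",g(-.1,.147)),proj("top",g(-.1,.15)))
print('expected tip home',proj("top",g(.076,.147)),proj("top",g(.071,.147)))
f=lambda im,x,y:cv2.resize(im[y:y+53,x:x+63],(400,336),interpolation=cv2.INTER_CUBIC)
cv2.imwrite('pics/m11.png',np.hstack([f(cv2.imread('pics/raw_t11.png'),265,197),f(cv2.imread('pics/raw_s11.png'),260,170)]))
print(sensors.observe()["position"],sensors.observe()["contact_force"])
E
```

```text
clock: 27.25
position: [0.5366, -0.21, 0.2196]
eef_rot: [0.585, 1.565, 2.189]
contact_force: [0.4, 0.6, -0.3]
finger_gap: 0.0009
clock: 28.25
position: [0.4022, -0.2192, 0.2199]
eef_rot: [0.56, 1.565, 2.165]
contact_force: [0.3, 0.2, 0.2]
finger_gap: 0.0
bail side ([0.0, 0.0], 0.997) bail top ([0.0, 0.0], 0.996) stopper ([0.0, 0.0], 1.0)
side [(0.74, [293.7, 207.1]), (0.44, [287.4, 188.9])]
top []
expected pad home px [[293.87688671 208.3371777 ]] [[329.29596495 221.44103757]]
expected tip home [[266.66548195 221.99768286]] [[268.44427885 221.98457216]]
[ 0.40213569 -0.21931761  0.21984583] [-0.03457592  0.53209117 -0.23661093]
```

```bash
python3 - <<'E'
from h import *
for n,f,bx,z in(("side","s11",(294,238,310,252),.147),("top","t11",(364,214,374,228),.16)):
    a=cv2.imread(f'pics/raw_{n}0.png',0);b=cv2.imread(f'pics/raw_{f}.png',0)
    if n=="top": r=tb=b[212:232,318:350]; print(b[217,318:345].tolist(),b[226,318:345].tolist(),a[217,358:380].tolist(),a[226,358:380].tolist())
    else:
        for c in(290,292,296,298):print(b[190:225,c].tolist())
        for c in(299,301,305,307):print(a[228:258,c].tolist())
for y in(-.219,-.1,-.105):
    g=np.array([.5285-.035*y,.042+y,0]); print(y,proj("side",[g+[0,0,.166],g+[0,0,.128]]).round(1).tolist(),proj("top",[g+[0,0,.166],g+[0,0,.128]]).round(1).tolist())
E
```

```text
[158, 166, 164, 156, 148, 146, 127, 82, 101, 154, 152, 144, 125, 87, 67, 68, 69, 69, 70, 69, 69, 68, 70, 69, 71, 68, 66, 68, 68, 68, 67, 66, 67, 66, 68]
[84, 108, 110, 121, 136, 150, 121, 77, 103, 161, 172, 162, 115, 73, 66, 68, 68, 67, 67, 68, 67, 68, 68, 70, 72, 67, 65, 66, 68, 68, 68, 67, 68, 67, 67]
[151, 153, 153, 152, 154, 156, 129, 111, 104, 114, 138, 155, 107, 66, 67, 69, 68, 68, 69, 68, 68, 67, 68, 66, 61, 69, 73, 68, 66, 67, 68, 68, 68, 68, 68]
[182, 182, 182, 182, 182, 182, 180, 174, 163, 165, 156, 144, 97, 67, 67, 70, 69, 69, 69, 69, 69, 69, 71, 72, 64, 61, 69, 74, 68, 63, 68, 78, 78, 71, 66]
[148, 157, 160, 158, 149, 142, 140, 131, 125, 105, 97, 102, 125, 87, 62, 65, 66, 66, 65, 66, 65, 65, 65, 64, 66, 81, 99, 101, 101, 101]
[67, 78, 87, 102, 109, 121, 136, 142, 149, 152, 157, 149, 116, 74, 61, 63, 64, 64, 65, 63, 64, 64, 64, 65, 78, 97, 103, 102, 101, 102]
[57, 56, 56, 55, 56, 62, 73, 77, 72, 69, 111, 151, 102, 62, 63, 66, 65, 65, 65, 65, 64, 65, 65, 67, 83, 99, 102, 101, 102, 101]
[55, 57, 54, 60, 71, 78, 76, 74, 77, 89, 116, 140, 92, 60, 64, 66, 65, 65, 65, 65, 65, 65, 64, 71, 93, 101, 101, 100, 100, 101]
[72, 87, 105, 110, 110, 108, 109, 109, 109, 105, 117, 123, 111, 109, 110, 108, 109, 108, 107, 109, 108, 108, 108, 108, 107, 107, 108] [111, 109, 108, 109, 109, 108, 108, 108, 109, 109, 92, 88, 102, 107, 108, 109, 109, 108, 108, 107, 108, 109, 107, 107, 107, 107, 108] [156, 156, 156, 157, 157, 157, 158, 159, 160, 163, 155, 105, 96, 124, 158, 163, 162, 163, 163, 162, 162, 162] [100, 107, 110, 108, 108, 109, 109, 109, 109, 107, 157, 170, 168, 169, 170, 170, 168, 165, 164, 164, 163, 164]
-0.219 [[302.4, 240.9], [302.5, 253.4]] [[372.3, 220.8], [370.4, 221.4]]
-0.1 [[293.7, 202.1], [294.0, 214.5]] [[329.6, 221.2], [328.9, 221.8]]
-0.105 [[294.1, 203.6], [294.4, 216.0]] [[331.4, 221.1], [330.6, 221.8]]
```

Side and top edge shifts put the slide at roughly 115–117 mm, which is close to the limit given pixel error. There is time for a second, slightly firmer push to confirm the stop.

```bash
python3 -m creep '[0,-20,0,0, 0,-50,0,0, 0,-80,0,0, 0,-110,0,0, 0,-128,2,0, 0,-134,5,0, 20,-134,15,0, 45,-134,35,0, 68,-134,60,0, 80,-134,85,0]'
python3 -m creep '[0,0,10,0, 0,0,22,0, 0,0,34,0, 0,0,44,0, 0,0,52,0, 0,0,56,0, 0,0,58,0, 0,0,60,0, 0,0,61,0, 0,0,62,0]'
```

```text
clock: 29.45
position: [0.5314, -0.1288, 0.1378]
eef_rot: [0.973, 1.563, 2.576]
contact_force: [-0.1, 0.6, 0.5]
finger_gap: 0.0002
clock: 30.45
position: [0.5295, -0.0681, 0.1382]
eef_rot: [1.139, 1.564, 2.741]
contact_force: [1.2, -6.2, -0.2]
finger_gap: 0.0009
```

```bash
python3 -m creep '[0,0,0.4,0, 0,0,0.8,0, 0,0,1.2,0, 0,0,1.6,0, 0,0,2,0, 0,0,2,0, 0,0,2,0, 0,0,2,0, 0,0,2,0, 0,0,2,0]'
```

```text
clock: 31.45
position: [0.5294, -0.0679, 0.1383]
eef_rot: [1.417, 1.565, 3.018]
contact_force: [2.0, -8.4, -0.5]
finger_gap: 0.0005
```

Same y (-0.068) at 8.4 N, so it is a hard stop. I'll withdraw, check and hand in.

```bash
python3 -m creep '[0,0,-3,0, 0,0,-8,0, 0,0,-16,0, 0,0,-28,0, 0,0,-42,0, -5,0,-60,0, -20,0,-78,0, -40,0,-98,0, -60,0,-120,0, -80,0,-140,0]'
python3 -m creep '[0,10,0,0, 0,25,0,0, 0,45,0,0, 0,70,0,0, 0,95,0,0, 0,115,0,0, 0,125,0,0, 0,130,0,0, 0,130,0,0, 0,130,0,0]'
python3 - <<'E'
from h import *
rgb("side","s12.png");rgb("top","t12.png")
a=cv2.imread('pics/raw_side0.png',0);b=cv2.imread('pics/raw_s12.png',0);ta=cv2.imread('pics/raw_top0.png',0);tb=cv2.imread('pics/raw_t12.png',0)
def ms(a,b,x0,y0,x1,y1):
    A=cv2.resize(a[y0:y1,x0:x1],None,fx=8,fy=8,interpolation=2);B=cv2.resize(b[y0-4:y1+4,x0-4:x1+4],None,fx=8,fy=8,interpolation=2)
    _,v,_,l=cv2.minMaxLoc(cv2.matchTemplate(B,A,5));return (np.array(l)/8-4).tolist(),round(v,3)
print('bail side',ms(a,b,313,195,326,232),'bail top',ms(ta,tb,268,196,330,210),'stopper',ms(a,b,322,245,345,275),'squeezer',ms(ta,tb,275,255,310,300))
for c in(296,298):print(b[198:206,c].tolist())
s=sensors.observe();print(s["clock"],s["contact_force"]);workorder.job_done()
E
```

```text
clock: 32.45
position: [0.5336, -0.2098, 0.2191]
eef_rot: [1.43, 1.565, 3.03]
contact_force: [0.5, -0.2, -1.3]
finger_gap: 0.0006
clock: 33.45
position: [0.4039, -0.2133, 0.2196]
eef_rot: [1.421, 1.565, 3.021]
contact_force: [0.7, 1.1, -0.2]
finger_gap: 0.0003
bail side ([0.0, 0.0], 0.997) bail top ([0.0, 0.0], 0.995) stopper ([0.0, 0.0], 1.0) squeezer ([0.0, 0.0], 0.998)
[105, 114, 138, 155, 107, 67, 67, 69]
[163, 165, 155, 144, 97, 66, 68, 69]
33.55 [ 0.35832279 -0.65880607  0.02616842]
the job is handed in; nothing more can be done
```

I turned the lid until the slot lined up with the locking bar, pushed the bar in to its stop, withdrew the arm and handed the job in. The robot's clock read about 33.5 s. No verdict was reported.

**Lid:** The first approach missed the upstand. The second turned the lid but jammed on the flared tip at about 18 N (resultant). A third push nearer the axis finished the turn. Before the bar went in, the slot was in line to about 0.02 rad by edge measurement.

**Bar:** It met a hard stop twice at the same place (fingertip y = −0.068 m), at up to 8.4 N.

**Last checks:**
- **Bystanders and carrier:** Image matching shows no shift of the carrier, stopper or squeezer. I did not check the spice tins, plate and jar this way, but the arm worked only around the carrier.
- **Bar travel (disagrees slightly):** The picture edges gave about 115–117 mm against the nominal 119 mm. I put this down to pixel and calibration error, since the firmer second push did not move the bar any further.
- **Last look:** The final picture was refused by the 12-picture limit, so the end state is confirmed by numbers only.

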